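# Find the under-cured resin bar by its stiffness and return it to the oven tray

### The arm

A 6-joint arm with a two-finger parallel gripper is mounted at the origin on the work surface. World frame = base frame: x ahead of the robot, y to its left, z up, the work surface at z = 0. Lengths are in mm, angles in rad, forces in N, time in s.
With the tool pointing down it reaches from about 350 to 725 mm from the base axis. Payload 4.3 kg.
Tool frame: the origin (TCP) lies midway between the tips of the shut fingers; the grasp point (between the pads) lies 19 mm behind it; z points along the fingers, y is the direction in which the jaws open and shut (so a half turn about z gives the same grasp; the last joint's range is limited). The gripper opens to 85 mm and grips with 20 to 120 N. Pads are 22 mm wide; open, the fingers measure 114 mm over their backs; the gripper's body (76 mm by 85 mm) begins 54 mm behind the grasp point. The pads swing forward as they close: fully open they stand 13 mm farther back than shut.
Start: joints at [1.041, 0.377, 0.081, 1.274, 0, 1.46], TCP at [234.368, 525.108, 231.329] pointing down, gripper open.
Joint ranges: [-2.72, 2.72], [-0.84, 1.66], [-1.02, 1.22], [-1.77, 2.12], [-1.37, 1.28], [-3.14, 3.14]. Speed limits (rad/s): [2.57, 2.57, 3.14, 3.14, 3.14, 3.14].

### API

Orientations are given as a unit quaternion [w, x, y, z].
In Python, from cell import state, read_camera, close_job, search_frame, regions_of gives the robot as it stands.
- The arm moves only by the tool arm_command, never from a script. Its arguments are lists of equal length, an entry for each row: "linear": the shift along the tool's x, y, z as a fraction of full scale, a list of three; "twist": the turn, a rotation vector about the tool's x, y, z as a fraction of full scale, a list of three; "hand": the closure, from -1 (fully open) to 1 (shut). A call has 1 to 8 rows; each row is the pose to reach, as a shift and turn from the pose commanded when the call began, along the tool's axes at that moment, turning the shorter way round; what a row does not reach only later rows make up. Full scale, the value 1, is 10 cm for a shift and 180 degrees for a turn. A row lasts 1/12 s, in which the tool goes at most 41.7 mm and 7.16 degrees, less where a joint would pass 70% of its speed; a pose out of reach is approached as far as the arm can. A call with a number of a shift or a turn outside -1 to 1 is refused whole. A call with a gripper value outside its range is refused whole. The fingers move at their own pace and stop on an object; "squeeze" is the grip in N (left out, the last holds). Time passes only in rows, so rows that repeat a pose let the fingers close. It gives the time, the measured TCP pose, the force and the opening at its end, in the units of the state.
- state(): the state, without advancing time (a new reading comes with each control period).
- read_camera(name): name is "scene" or "side" or "wrist"; returns a dict with "img" (480x640x3 uint8, blue, green, red), "camera_matrix" (3x3 intrinsics, pixels), "position" and "attitude" of the camera in the world. Camera axes: x right, y up, looking along -z (the intrinsics and any distortion apply to the point x, -y, -z); pixel columns grow to the right and rows downward; lengths in mm; the calibration is good to about 2 mm. A picture is of the moment at which its call begins. There is no depth.
- close_job(): hands the job in, once; it reports no verdict.
Trained networks look in a picture, given as the dict that the camera call returned (one of the last four; its "shot" number tells which), for a name from the list of things; names that differ only in an ending like _2 or _b are one class to them, and where a whole thing is asked for, a point or a joint stands for the part that bears it (a point fixed in the world has none). Each returns a list of dicts, best first, with "score" (0 to 1); they miss things now and then, are a little off and sometimes report something else, mostly with a low value. They report only what shows in the picture. A call takes as long as a camera call.
- search_frame(picture, thing): "position" ([x, y, z] in mm, in world coordinates, good to about 4 mm: the middle of the surface that is visible of it).
- regions_of(picture, thing): "region" (480x640 bool, what is visible of it).
The state is a dict: "time_s": time; "joints": joint angles; "dq": joint speeds; "tau": joint torques, N m; "position": TCP position; "eef_rot": TCP orientation; "contact_force": force on the tool from outside, world axes, zero at the start; "wrist_torque": the same for the moment, N m; "width": finger opening in mm.
Only numpy, scipy, OpenCV 4.12 (cv2) and the standard library are available. Lean on these libraries where they do the work, as an engineer would, in place of code of your own. Each camera call takes 0.05 s, during which the arm holds its last target. There are 200 camera calls.

### The job

One of the three clamped resin bars on the check tray is under-cured: it looks like the others but bends about twice as easily. Press the free ends of the bars down on to their rubber stops one after another, gently, never with more than 20 N on a bar, until you have felt the soft one bottom on its stop. Then take the holder of that bar by its clamp block and set it fully home between the wire guides of the free place on the two-place oven tray, its bar pointing the same way as its neighbour's; leave the other holders and the flask and beaker behind them where they are.

Things in the scene. Friction and masses are not known exactly. Their poses are not given: they have to be found in the camera images.
- check_tray: Fixed check tray: aluminium sheet 190 (x) x 330 (y) mm, 4 mm thick, origin under its centre. Three places 100 mm apart in y, each with one loose holder between wire guides (5 mm round wire, tops 7 mm above the sheet, 2 mm play each way). Holders and bars all look alike; which place has the under-cured bar differs each time.
- check_left (a point): Middle of the left (+y) place, at the sheet's top. x runs along the holder from its clamp block to the bar's free end (away from the robot), y left, z up. Its holder stands within 2 mm and 0.02 rad of this: foot 140 (x) x 44 (y) x 8 mm centred here; clamp block, to be gripped across y, 40 (x) x 44 (y) mm, centre at x = -50 mm, top 52 mm up (two screw heads to 57 mm).
- check_middle (a point): The same for the middle place and its equal holder. On each holder the resin bar, 15 mm wide and 4 mm thick, top 42 mm up, sticks out level from the block (x = -30 mm) to its free end at x = 58 mm. A post with a rubber stop stands under it at x = 50 mm, 8 mm below the bar. Pressed, the bar swings down about a line at x = -18 mm.
- check_right (a point): The same for the right (-y) place and its equal holder. On each, pressed near x = 50 mm, the bar gives like an even spring until it meets the stop. The stop's rubber gives about 5 N per mm. A sound bar reaches it at about 10 to 12 N (1.2 to 1.5 N per mm), the under-cured one at about 5 to 6 N (0.7 N per mm). A holder weighs 0.3 to 0.5 kg, balanced near x = -25 mm.
- oven_tray: Fixed oven tray: aluminium sheet 190 (x) x 220 (y) mm, 4 mm thick, origin under its centre, with two places 100 mm apart in y, wire guides as on the check tray. The right (-y) place already has a holder of the same kind, to be left alone; the left (+y) one is free.
- oven_free (a point): Middle of the oven tray's free place, at the sheet's top; x is the way the bar must point, y left, z up. Wire guides on all four sides, tops 7 mm above the sheet, leave a foot of 140 x 44 mm 2 mm of play each way; fully home the foot lies flat on the sheet, its middle at this point.
- flask: Bystander, stands upright beyond the trays: conical glass flask, 82 mm wide, 125 mm high; origin at the centre of its foot. Leave it alone.
- beaker: Bystander, stands upright beyond the trays: glass beaker, 68 mm wide, 88 mm high; origin at the centre of its foot. Leave it alone.

How it is judged (in metres and radians):
On the way:
1. the under-cured bar (of soft_holder) is pressed down on to its stop by the fingers, its holder still in its place on the check tray (value of joint soft_holder_bar above 0.112 rad and contact force between the fingers and soft_holder_bar above 1 N and distance of soft_holder from where it was at the start of the episode below 0.02 m), for 0.2 s.
At the end, for the whole second after the job is handed in: the under-cured bar's holder lies flat (3 mm) in the oven tray's free place, its middle within 6 mm of the place's, turned at most 0.1 rad from it, bar pointing along +x, released, at rest; the two sound holders and the oven tray's own are within 20 mm of their starts (z of soft_holder in the frame of oven_free between -0.003 and 0.003 m and horizontal distance between soft_holder and oven_free below 0.006 m and angle between soft_holder's own z axis and vertical below 0.05 rad and angle between the x axis of soft_holder and the x axis of oven_free, either way round below 0.1 rad and x of soft_holder_nose in the frame of oven_free above 0 m and linear speed of soft_holder below 0.02 m/s and distance of each of sound_holder_1, sound_holder_2, oven_holder from where it was at the start of the episode below 0.02 m); the robot touches nothing.
It fails at once if a resin bar is pressed, pinched or knocked with more than 20 N (contact force between the fingers and sound_holder_1_bar above 20 N or contact force between the fingers and soft_holder_bar above 20 N or contact force between the fingers and sound_holder_2_bar above 20 N or contact force between the fingers and oven_holder_bar above 20 N).
It fails at once if a holder other than the one with the under-cured bar is moved from its place or tipped (distance of any of sound_holder_1, sound_holder_2, oven_holder from where it was at the start of the episode above 0.02 m or angle between any of sound_holder_1, sound_holder_2, oven_holder's own z axis and vertical above 0.2 rad).
It fails at once if the holder is carried by its resin bar instead of its clamp block (contact force between the fingers and soft_holder_bar above 2 N and height (world z) of soft_holder above 0.03 m).
It fails at once if the flask or the beaker is pushed about or knocked over (distance of any of flask, beaker from where it was at the start of the episode above 0.03 m).
It also fails if it takes over 67 s, if anything falls off the work surface, if the arm or the gripper's body presses on something with over 40 N, if the wrist force passes 120 N, or if a joint passes its speed limit or range.

## Working session

There is one attempt and no reset: what is moved stays moved. The work goes in short steps, Python scripts to look and compute and a tool call to move; the robot and the scene stay as the last step left them, time stands still between calls to the robot, and variables do not carry over. Pictures are saved under pics/ and viewed, on a budget of 10 in all, crops included, one or two more only if the job needs it, and the job is handed in when it is done.

Besides the shell and the picture viewer there is one more tool, called after "Emit:" by a JSON object that holds its "api" and its "payload", one argument or row to a line. arm_command: Moves the arm, as the interface text tells. Shift numbers are shares of 10 cm and turn numbers shares of 180 degrees, none past 1 either way. Its arguments: {"type":"object","properties":{"linear":{"type":"array"},"twist":{"type":"array"},"hand":{"type":"array"},"squeeze":{"type":"number"}},"required":["linear","twist","hand"]}

```bash
ls; mkdir -p pics
python3 - <<'E'
from cell import *
import cv2,numpy as np
s=state();print({k:np.round(v,3).tolist() for k,v in s.items()})
a=[]
for n in("scene","side"):
    p=read_camera(n);a.append(p["img"]);print(n,np.round(p["position"]),p["attitude"],p["camera_matrix"].tolist() if hasattr(p["camera_matrix"],'tolist') else p["camera_matrix"],[k for k in p])
    for t in("check_tray","oven_tray","flask","beaker","check_left"):
        print(t,[(round(r["score"],2),np.round(r["position"]).tolist()) for r in search_frame(p,t)[:4]])
    cv2.imwrite(f"pics/{n}0.png",p["img"])
E
```

```text
pics
{'time_s': 0.0, 'joints': [1.041, 0.378, 0.08, 1.274, -0.0, 1.46], 'dq': [-0.001, 0.0, 0.0, 0.001, -0.0, -0.001], 'tau': [-0.002, -46.361, 26.987, 0.021, -0.0, -0.0], 'position': [234.034, 524.512, 230.367], 'eef_rot': [-0.0, 0.208, 0.978, -0.001], 'contact_force': [-0.136, 0.846, 0.649], 'wrist_torque': [0.038, 0.017, -0.021], 'width': 85.167}
scene [1199.  268.  792.] [0.4817167  0.18927759 0.29976649 0.80141317] [[468.50006465345376, 0.0, 318.2564652617188], [0.0, 468.50006465345376, 244.6826287447197], [0.0, 0.0, 1.0]] ['img', 'camera_matrix', 'position', 'attitude', 'shot']
check_tray [(0.73, [540.0, 159.0, 2.0])]
oven_tray []
flask [(0.97, [783.0, -4.0, 49.0])]
beaker [(0.74, [758.0, -140.0, 64.0])]
check_left [(0.61, [539.0, 164.0, 4.0])]
side [534. 459. 680.] [-0.08008649 -0.03408943  0.32024137  0.94332896] [[435.03698229657334, 0.0, 319.5197829637626], [0.0, 435.03698229657334, 251.9593974527431], [0.0, 0.0, 1.0]] ['img', 'camera_matrix', 'position', 'attitude', 'shot']
check_tray [(0.75, [521.0, 181.0, 5.0])]
oven_tray [(0.69, [513.0, -234.0, 8.0])]
flask [(0.57, [758.0, 4.0, 55.0])]
beaker [(0.59, [756.0, -130.0, 60.0])]
check_left [(0.92, [520.0, 182.0, 4.0])]
```

View pics/scene0.png

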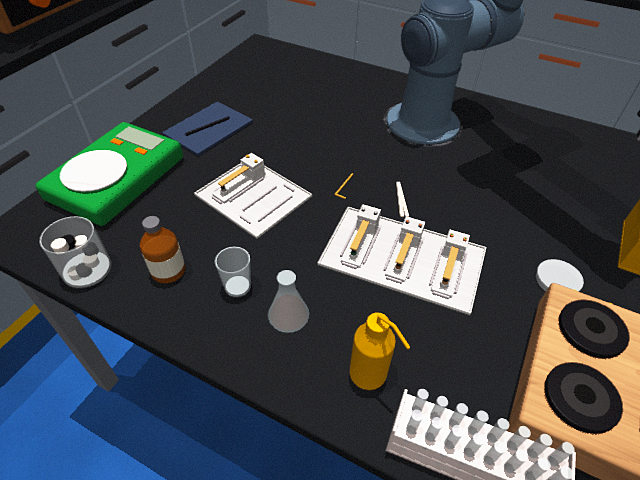

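View pics/side0.png

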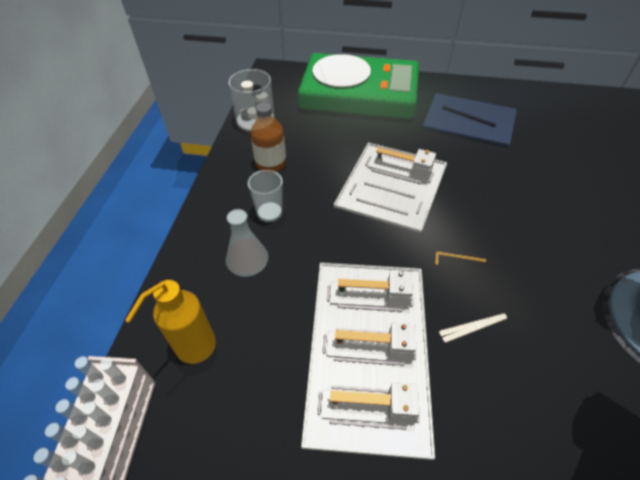

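Scene: check tray corners near (347,208), (487,248), (472,308), (320,262); oven tray corners near (237,153), (312,193), (258,233), (195,193). The free place is the lower one. Side: check tray corners (320,263), (421,268), (434,455), (303,447), and oven tray (370,145), (447,160), (415,227), (335,205). I'll fit the tray poses from both cameras.

```bash
cat > h.py <<'E'
import numpy as np,cv2
from cell import *
from scipy.spatial.transform import Rotation as R
from scipy.optimize import least_squares
def rot(q): return R.from_quat(np.roll(q,-1)).as_matrix()
def proj(p,X):
    c=(np.atleast_2d(X)-p["position"])@rot(p["attitude"]); c=c*[1,-1,-1]
    u=c@np.array(p["camera_matrix"]).T; return u[:,:2]/u[:,2:]
def unproj(p,uv,z):
    uv=np.atleast_2d(uv); d=np.c_[uv,np.ones(len(uv))]@np.linalg.inv(p["camera_matrix"]).T*[1,-1,-1]
    d=d@rot(p["attitude"]).T; o=np.array(p["position"]); return o+d*((z-o[2])/d[:,2:])
def pts(pose,L):
    x,y,a=pose; L=np.atleast_2d(L).astype(float); c,s=np.cos(a),np.sin(a)
    return np.c_[x+c*L[:,0]-s*L[:,1],y+s*L[:,0]+c*L[:,1],L[:,2]]
def edgefit(p,pose,L,W,span=8,z=4):
    """image points on white/dark border of the sheet near predicted edges -> unprojected local outline pts"""
    g=cv2.GaussianBlur(cv2.cvtColor(p["img"],cv2.COLOR_BGR2GRAY),(3,3),0).astype(np.float32)
    out=[]
    for ax,sg in((0,1),(0,-1),(1,1),(1,-1)):
        h=[L/2,W/2][ax]; o=[W/2,L/2][ax]
        for t in np.linspace(-.92,.92,25):
            r=np.arange(-span,span+.1,.5)
            P=np.zeros((len(r),3));P[:,ax]=sg*(h+r);P[:,1-ax]=t*o;P[:,2]=z
            uv=proj(p,pts(pose,P)).astype(np.float32)
            v=cv2.remap(g,uv[:,:1],uv[:,1:],cv2.INTER_LINEAR).ravel()
            d=v[:-4]-v[4:]; i=d.argmax()
            if d[i]>50 and 0<i<len(d)-1: out.append((pts(pose,P[i+2:i+3])[0][:2],ax,sg*h))
    return out
def fit(ps,pose,L,W):
    for span in(15,8,6):
        o=sum((edgefit(p,pose,L,W,span) for p in ps),[])
        X=np.array([a[0] for a in o]);ax=np.array([a[1] for a in o]);h=np.array([a[2] for a in o])
        def f(q):
            c,s=np.cos(q[2]),np.sin(q[2]);d=X-q[:2];l=np.c_[c*d[:,0]+s*d[:,1],-s*d[:,0]+c*d[:,1]]
            return l[np.arange(len(l)),ax]-h
        r=least_squares(f,pose,x_scale=[1,1,.01],loss="soft_l1",f_scale=1);pose=r.x
    return pose,len(o),np.median(abs(f(pose))),[round(float(np.median(f(pose)[(ax==a)&(np.sign(h)==s)])),1) if ((ax==a)&(np.sign(h)==s)).any() else None for a in(0,1) for s in(1,-1)]
E
python3 - <<'E'
from h import *
a=read_camera("scene");b=read_camera("side")
# corners order: (-x,+y),(+x,+y),(+x,-y),(-x,-y)
C={"check":(190,330,[(487,248),(472,308),(320,262),(347,208)],[(434,455),(303,447),(320,263),(421,268)]),
"oven":(190,220,[(312,193),(258,233),(195,193),(237,153)],[(415,227),(335,205),(370,145),(447,160)])}
for n,(L,W,ca,cb) in C.items():
    for p,c in((a,ca),(b,cb)):
        X=unproj(p,np.array(c,float),4);m=X.mean(0);v=X[1]-X[0]+X[2]-X[3]
        print(n,"corners",X[:,:2].round().tolist(),np.linalg.norm(X-np.roll(X,1,0),axis=1).round())
        q=[m[0],m[1],np.arctan2(v[1],v[0])];print(fit([p],q,L,W))
    print("both",fit([a,b],q,L,W))
for t in("flask","beaker"): 
  for p in(a,b):print(t,[np.round(r["position"]).tolist() for r in search_frame(p,t)[:1]])
E
```

```text
check corners [[403.0, 293.0], [579.0, 306.0], [618.0, -19.0], [437.0, -40.0]] [334. 176. 328. 182.]
(array([5.09434655e+02, 1.32291661e+02, 9.33417351e-02]), 55, np.float64(1.7785023083801832), [None, -0.0, 1.8, -1.8])
check corners [[406.0, 285.0], [594.0, 306.0], [627.0, -25.0], [435.0, -45.0]] [331. 189. 333. 192.]
(array([5.16093642e+02, 1.33994983e+02, 9.10673430e-02]), 75, np.float64(1.5041875018721385), [2.0, -1.9, -0.0, None])
both (array([5.15907957e+02, 1.33730938e+02, 9.06956900e-02]), 126, np.float64(1.6611177940892432), [2.0, -1.7, 0.6, -2.6])
oven corners [[430.0, -139.0], [609.0, -184.0], [569.0, -394.0], [386.0, -393.0]] [258. 184. 214. 183.]
(array([ 5.03462718e+02, -2.67156388e+02, -2.26075200e-01]), 37, np.float64(0.3402723013784055), [0.0, -4.0, -0.3, None])
oven corners [[451.0, -147.0], [622.0, -182.0], [568.0, -392.0], [386.0, -366.0]] [229. 174. 217. 184.]
(array([ 5.17343635e+02, -2.17262854e+02, -2.42014968e-01]), 2, np.float64(1.0599032407299092e-07), [None, -0.0, None, None])
both (array([ 5.03776994e+02, -2.67160472e+02, -2.28118278e-01]), 42, np.float64(0.5453458972112415), [-0.1, 1.5, -0.1, None])
flask [[783.0, -1.0, 48.0]]
flask [[760.0, 3.0, 57.0]]
beaker [[759.0, -141.0, 63.0]]
beaker [[753.0, -128.0, 58.0]]
```

Emit:
{"api": "arm_command", "payload": {
  "linear": [
    [-0.4,-0.12,0],
    [-0.8,-0.24,0],
    [-1,-0.3,0],
    [-1,-0.3,0],
    [-1,-0.3,0]
  ],
  "twist": [
    [0,0,-0.035],
    [0,0,-0.07],
    [0,0,-0.105],
    [0,0,-0.14],
    [0,0,-0.162]
  ],
  "hand": [1,1,1,1,1]
}}

```text
time_s: 1.32
position: [314.7, 455.9, 231.4]
eef_rot: [0.0, -0.046, 0.999, 0.0]
contact_force: [-0.5, 0.4, 0.1]
width: 25.7
```

```bash
cat >> h.py <<'E'
def plan(xyz,phi):
    s=state(); Rm=rot(s["eef_rot"]); c,sn=np.cos(phi),np.sin(phi)
    T=np.array([[c,sn,0],[sn,-c,0],[0,0,-1]])
    print("t",round(s["time_s"],2),"pos",np.round(s["position"],1),"F",np.round(s["contact_force"],2),"w",round(s["width"],1))
    print(" lin",np.round(Rm.T@(np.array(xyz)-s["position"])/100,3)," twist",np.round(R.from_matrix(Rm.T@T).as_rotvec()/np.pi,4))
CK=(515.9,133.7,.0907);OV=(503.8,-267.2,-.228)
def loc(pose,x,y,z): return pts(pose,[x,y,z])[0]
E
python3 -c "
from h import *
plan(loc(CK,20,50,200),np.pi+.0907)"
```

```text
t 1.32 pos [314.7 455.9 231.4] F [-0.52  0.4   0.14] w 25.7
 lin [-1.911 -2.892  0.314]  twist [0.     0.     0.0001]
```

Emit:
{"api": "arm_command", "payload": {
  "linear": [
    [-0.21,-0.32,0],
    [-0.43,-0.64,0],
    [-0.64,-0.96,0]
  ],
  "twist": [
    [0,0,0],
    [0,0,0],
    [0,0,0]
  ],
  "hand": [1,1,1]
}}

```text
time_s: 1.57
position: [386.3, 366.3, 231.4]
eef_rot: [0.0, -0.046, 0.999, 0.0]
contact_force: [0.3, 0.1, -0.3]
width: -0.2
```

Emit:
{"api": "arm_command", "payload": {
  "linear": [
    [-0.21,-0.32,0],
    [-0.43,-0.64,0],
    [-0.64,-0.96,0]
  ],
  "twist": [
    [0,0,0],
    [0,0,0],
    [0,0,0]
  ],
  "hand": [1,1,1]
}}

```text
time_s: 1.82
position: [459.0, 275.6, 231.5]
eef_rot: [0.0, -0.045, 0.999, 0.0]
contact_force: [0.2, 1.4, -0.2]
width: -0.1
```

Emit:
{"api": "arm_command", "payload": {
  "linear": [
    [-0.21,-0.32,0],
    [-0.43,-0.64,0],
    [-0.64,-0.96,0],
    [-0.64,-0.96,0],
    [-0.64,-0.96,0]
  ],
  "twist": [
    [0,0,0],
    [0,0,0],
    [0,0,0],
    [0,0,0],
    [0,0,0]
  ],
  "hand": [1,1,1,1,1]
}}

```text
time_s: 2.23
position: [531.4, 185.6, 231.1]
eef_rot: [-0.0, -0.043, 0.999, 0.0]
contact_force: [-0.9, -0.3, -0.6]
width: -0.1
```

Run:
```python
from h import *
p=read_camera("wrist");plan(loc(CK,58,100,100),np.pi+.0907)
print(np.round(p["position"]),np.linalg.inv(p["camera_matrix"]).shape)
im=p["img"].copy()
def draw(pose,W,places):
    for L in [[(-95,-W/2,4),(95,-W/2,4),(95,W/2,4),(-95,W/2,4)]]+[[(-30,y+7.5*s,46) ,(58,y+7.5*s,46)] for y in places for s in(-1,1)]+[[(-70,y-22,56),(-30,y-22,56),(-30,y+22,56),(-70,y+22,56)] for y in places]:
        cv2.polylines(im,[np.int32(proj(p,pts(pose,L)))],True,(0,0,255),1)
draw(CK,330,(100,0,-100));print(proj(p,pts(CK,[[58,y,46] for y in(100,0,-100)])).round())
np.save("pics/w1.npy",p,allow_pickle=True)
cv2.imwrite("pics/w1.png",im)
print(fit([p],CK,190,330))
```

```text
t 2.28 pos [530.4 186.8 231.1] F [-0.19 -0.59  0.09] w 0.3
 lin [-0.387  0.485  1.311]  twist [ 0.0002 -0.0002 -0.001 ]
[461. 181. 375.] (3, 3)
[[378. 259.]
 [261. 259.]
 [144. 260.]]
(array([5.16553090e+02, 1.34823104e+02, 9.23845952e-02]), 100, np.float64(2.208057845908641), [1.5, -1.5, 2.5, -2.5])
```

View pics/w1.png

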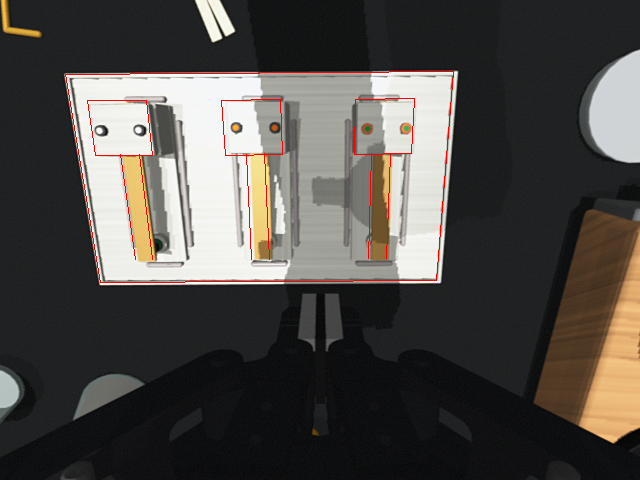

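Emit:
{"api": "arm_command", "payload": {
  "linear": [
    [-0.13,0.16,0.3],
    [-0.26,0.32,0.6],
    [-0.38,0.49,0.9],
    [-0.38,0.49,0.9]
  ],
  "twist": [
    [0,0,0],
    [0,0,0],
    [0,0,0],
    [0,0,0]
  ],
  "hand": [1,1,1,1]
}}

```text
time_s: 2.62
position: [560.2, 242.5, 134.7]
eef_rot: [-0.004, -0.047, 0.999, -0.0]
contact_force: [-0.9, -0.5, -1.0]
width: -0.1
```

Emit:
{"api": "arm_command", "payload": {
  "linear": [
    [0,0,0.3],
    [0,0,0.6],
    [0,0,0.82],
    [0,0,0.82],
    [0,0,0.82],
    [0,0,0.82]
  ],
  "twist": [
    [0,0,0],
    [0,0,0],
    [0,0,0],
    [0,0,0],
    [0,0,0],
    [0,0,0]
  ],
  "hand": [1,1,1,1,1,1]
}}

```text
time_s: 3.12
position: [564.3, 240.3, 61.3]
eef_rot: [0.001, -0.045, 0.999, 0.0]
contact_force: [0.0, -0.2, -0.4]
width: 0.0
```

```bash
sed -i 's/^CK=(515.9,133.7,.0907)/CK=(516.5,134.8,.0924)/' h.py
python3 - <<'E'
from h import *
p=read_camera("wrist");plan(loc(CK,58,100,50),np.pi+.0907)
print(p["position"].round() if hasattr(p["position"],"round") else p["position"])
cv2.imwrite("pics/w2.png",p["img"])
E
```

```text
t 3.17 pos [565.1 240.3  61.8] F [0.22 0.01 0.84] w -0.2
 lin [ 0.001 -0.006  0.118]  twist [ 0.0003  0.0011 -0.0002]
[494. 235. 205.]
```

View pics/w2.png

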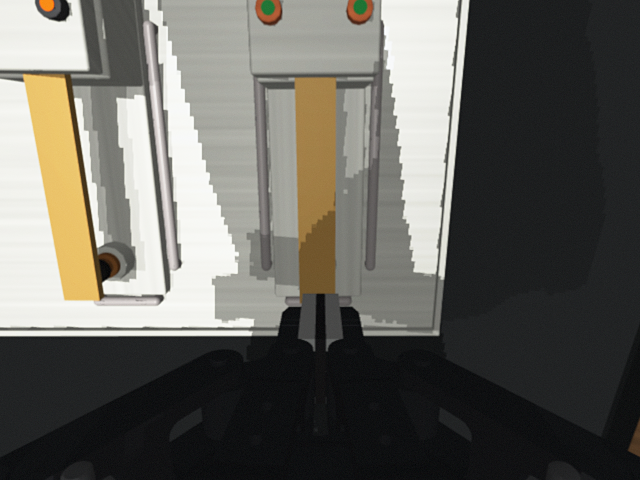

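Run:
```python
from h import *
p=read_camera("wrist")
print("bar end 293?",proj(p,loc(CK,58,100,46)).round(1),"fing +-11",proj(p,pts(CK,[[x,100,61.5] for x in(47,52,58,69)])).round(0).tolist(),"block front top 75?",proj(p,loc(CK,-30,100,56)).round())
print(unproj(p,[318,293],46),loc(CK,58,100,46))
```

```text
bar end 293? [[316.4 298.1]] fing +-11 [[316.0, 288.0], [316.0, 300.0], [316.0, 314.0], [316.0, 340.0]] block front top 75? [[315.  73.]]
[[562.60680666 240.17770617  46.        ]] [565.02572361 239.72499296  46.        ]
```

Emit:
{"api": "arm_command", "payload": {
  "linear": [
    [0.03,0,0.06],
    [0.03,0,0.12],
    [0.03,0,0.14],
    [0.03,0,0.15],
    [0.03,0,0.16],
    [0.03,0,0.17],
    [0.03,0,0.18],
    [0.03,0,0.18]
  ],
  "twist": [
    [0,0,0],
    [0,0,0],
    [0,0,0],
    [0,0,0],
    [0,0,0],
    [0,0,0],
    [0,0,0],
    [0,0,0]
  ],
  "hand": [1,1,1,1,1,1,1,1]
}}

```text
time_s: 3.88
position: [560.6, 239.1, 41.6]
eef_rot: [-0.0, -0.045, 0.999, 0.0]
contact_force: [-3.7, 0.2, 6.5]
width: 0.1
```

Emit:
{"api": "arm_command", "payload": {
  "linear": [
    [0,0,0.01],
    [0,0,0.02],
    [0,0,0.02],
    [0,0,0.02]
  ],
  "twist": [
    [0,0,0],
    [0,0,0],
    [0,0,0],
    [0,0,0]
  ],
  "hand": [1,1,1,1]
}}

```text
time_s: 4.22
position: [560.6, 239.1, 40.1]
eef_rot: [-0.0, -0.045, 0.999, 0.0]
contact_force: [-3.5, -0.7, 7.8]
width: -0.2
```

Left place: 6.5 N at about 4.4 mm and 7.8 N at about 5.9 mm, so roughly 1.4 N/mm. This bar is sound. Moving to the middle place.

Emit:
{"api": "arm_command", "payload": {
  "linear": [
    [0,0,-0.1],
    [0,0,-0.2],
    [0,-0.4,-0.2],
    [0,-0.8,-0.2],
    [0,-1,-0.2],
    [0,-1,-0.2],
    [0,-1,-0.12],
    [0,-1,-0.12]
  ],
  "twist": [
    [0,0,0],
    [0,0,0],
    [0,0,0],
    [0,0,0],
    [0,0,0],
    [0,0,0],
    [0,0,0],
    [0,0,0]
  ],
  "hand": [1,1,1,1,1,1,1,1]
}}

```text
time_s: 4.88
position: [569.2, 139.8, 50.3]
eef_rot: [-0.001, -0.045, 0.999, 0.0]
contact_force: [0.1, -0.4, -0.6]
width: 0.2
```

Emit:
{"api": "arm_command", "payload": {
  "linear": [
    [0,0,0.04],
    [0,0,0.06],
    [0,0,0.07],
    [0,0,0.08],
    [0,0,0.09],
    [0,0,0.1],
    [0,0,0.1],
    [0,0,0.1]
  ],
  "twist": [
    [0,0,0],
    [0,0,0],
    [0,0,0],
    [0,0,0],
    [0,0,0],
    [0,0,0],
    [0,0,0],
    [0,0,0]
  ],
  "hand": [1,1,1,1,1,1,1,1]
}}

```text
time_s: 5.55
position: [569.8, 139.9, 41.5]
eef_rot: [0.0, -0.045, 0.999, 0.0]
contact_force: [-0.9, 2.0, 3.9]
width: 0.1
```

```bash
python3 -c "
from h import *
plan(loc(CK,54,0,40),np.pi+.0907)"
```

```text
t 5.55 pos [569.8 139.9  41.5] F [-0.89  1.97  3.91] w 0.1
 lin [-0.005 -0.001  0.015]  twist [ 0.0002  0.0001 -0.0004]
```

Emit:
{"api": "arm_command", "payload": {
  "linear": [
    [0,0,0.01],
    [0,0,0.02],
    [0,0,0.02],
    [0,0,0.02]
  ],
  "twist": [
    [0,0,0],
    [0,0,0],
    [0,0,0],
    [0,0,0]
  ],
  "hand": [1,1,1,1]
}}

```text
time_s: 5.88
position: [569.9, 139.6, 39.5]
eef_rot: [0.0, -0.045, 0.999, 0.0]
contact_force: [-1.4, 2.1, 3.9]
width: -0.4
```

Emit:
{"api": "arm_command", "payload": {
  "linear": [
    [0,0,0.005],
    [0,0,0.01],
    [0,0,0.01],
    [0,0,0.01]
  ],
  "twist": [
    [0,0,0],
    [0,0,0],
    [0,0,0],
    [0,0,0]
  ],
  "hand": [1,1,1,1]
}}

```text
time_s: 6.22
position: [569.8, 139.6, 38.4]
eef_rot: [0.0, -0.045, 0.999, 0.0]
contact_force: [-0.7, 1.3, 5.2]
width: 0.0
```

Emit:
{"api": "arm_command", "payload": {
  "linear": [
    [0,0,0.005],
    [0,0,0.01],
    [0,0,0.01],
    [0,0,0.01]
  ],
  "twist": [
    [0,0,0],
    [0,0,0],
    [0,0,0],
    [0,0,0]
  ],
  "hand": [1,1,1,1]
}}

```text
time_s: 6.55
position: [569.8, 139.6, 37.9]
eef_rot: [0.0, -0.045, 0.999, 0.0]
contact_force: [-2.0, 2.2, 8.4]
width: -0.1
```

Emit:
{"api": "arm_command", "payload": {
  "linear": [
    [0,0,0.005],
    [0,0,0.008],
    [0,0,0.008],
    [0,0,0.008],
    [0,0,0.008]
  ],
  "twist": [
    [0,0,0],
    [0,0,0],
    [0,0,0],
    [0,0,0],
    [0,0,0]
  ],
  "hand": [1,1,1,1,1]
}}

```text
time_s: 6.97
position: [569.8, 139.6, 37.5]
eef_rot: [0.0, -0.045, 0.999, 0.0]
contact_force: [-4.5, 2.8, 11.9]
width: 0.2
```

Middle bar: about 0.68 N/mm up to roughly 5 N, then a sharp rise to 12 N. That is the soft one, and it has bottomed on its stop. Lifting and moving over its block.

Emit:
{"api": "arm_command", "payload": {
  "linear": [
    [0,0,-0.1],
    [0,0,-0.4],
    [0.3,0,-0.7],
    [0.65,0,-0.9],
    [0.98,0,-0.95],
    [0.98,0,-0.95],
    [0.98,0,-0.95],
    [0.98,0,-0.95]
  ],
  "twist": [
    [0,0,0],
    [0,0,0],
    [0,0,0],
    [0,0,0],
    [0,0,0],
    [0,0,0],
    [0,0,0],
    [0,0,0]
  ],
  "hand": [1,1,0,-1,-1,-1,-1,-1]
}}

```text
time_s: 7.63
position: [472.7, 130.3, 131.5]
eef_rot: [0.001, -0.044, 0.999, -0.0]
contact_force: [0.2, 0.3, -0.5]
width: 72.3
```

Run:
```python
from h import *
p=read_camera("wrist");plan(loc(CK,-46,0,24),np.pi+.0907)
print(np.round(p["position"]))
im=p["img"].copy()
for L in [[(-30,7.5*s,46),(58,7.5*s,46)] for s in(-1,1)]+[[(-70,-22,56),(-30,-22,56),(-30,22,56),(-70,22,56)]]+[[(-70,-22,12),(70,-22,12),(70,22,12),(-70,22,12)]]:
    cv2.polylines(im,[np.int32(proj(p,pts(CK,L)))],True,(0,0,255),1)
cv2.imwrite("pics/w3.png",im)
```

```text
t 7.68 pos [473.2 130.5 131.4] F [ 0.19 -0.06 -0.03] w 79.0
 lin [0.027 0.004 1.074]  twist [-0.0002  0.0004 -0.0006]
[403. 125. 275.]
```

View pics/w3.png

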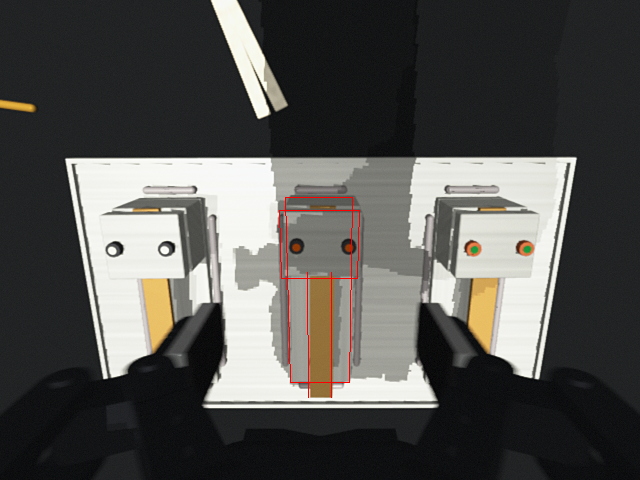

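Block is at columns 284–362, rows 205–278. The jaws are centred at column 321, lined up with it. Descending to TCP z≈16.

Emit:
{"api": "arm_command", "payload": {
  "linear": [
    [0.02,0,0.35],
    [0.02,0,0.7],
    [0.02,0,0.95],
    [0.02,0,0.95]
  ],
  "twist": [
    [0,0,0],
    [0,0,0],
    [0,0,0],
    [0,0,0]
  ],
  "hand": [-1,-1,-1,-1]
}}

```text
time_s: 8.02
position: [466.8, 129.8, 31.4]
eef_rot: [-0.004, -0.044, 0.999, -0.001]
contact_force: [-0.9, 0.4, -0.5]
width: 85.7
```

Emit:
{"api": "arm_command", "payload": {
  "linear": [
    [0,0,0.1],
    [0,0,0.2],
    [0,0,0.2],
    [0,0,0.2]
  ],
  "twist": [
    [0,0,0],
    [0,0,0],
    [0,0,0],
    [0,0,0]
  ],
  "hand": [-1,-1,-1,-1]
}}

```text
time_s: 8.35
position: [471.1, 130.6, 17.0]
eef_rot: [0.0, -0.044, 0.999, -0.0]
contact_force: [1.5, 0.3, 0.6]
width: 85.5
```

Emit:
{"api": "arm_command", "payload": {
  "linear": [
    [0,0,0],
    [0,0,0],
    [0,0,0],
    [0,0,0],
    [0,0,0],
    [0,0,0],
    [0,0,0],
    [0,0,0]
  ],
  "twist": [
    [0,0,0],
    [0,0,0],
    [0,0,0],
    [0,0,0],
    [0,0,0],
    [0,0,0],
    [0,0,0],
    [0,0,0]
  ],
  "hand": [1,1,1,1,1,1,1,1],
  "squeeze": 70
}}

```text
time_s: 9.02
position: [471.0, 130.9, 17.5]
eef_rot: [0.001, -0.045, 0.999, 0.0]
contact_force: [-0.3, 0.6, 6.1]
width: 43.1
```

Emit:
{"api": "arm_command", "payload": {
  "linear": [
    [0,0,-0.1],
    [0,0,-0.2],
    [0,0,-0.4],
    [0,0,-0.6],
    [0,0,-0.8],
    [0,0,-0.8],
    [0,0,-0.8]
  ],
  "twist": [
    [0,0,0],
    [0,0,0],
    [0,0,0],
    [0,0,0],
    [0,0,0],
    [0,0,0],
    [0,0,0]
  ],
  "hand": [1,1,1,1,1,1,1]
}}

```text
time_s: 9.6
position: [470.7, 130.7, 96.7]
eef_rot: [0.001, -0.045, 0.999, 0.0]
contact_force: [-0.4, -0.5, -3.1]
width: 43.1
```

Run:
```python
from h import *
p=read_camera("wrist")
OF=loc(OV,-46,50,130)
plan([*OF[:2],110],np.pi+OV[2])
cv2.imwrite("pics/w4.png",p["img"])
b=read_camera("scene");print(OF,fit([b],OV,190,220))
```

```text
t 9.65 pos [469.6 130.5  95.6] F [-0.18  0.05 -3.91] w 43.4
 lin [ 0.294 -3.373 -0.144]  twist [-1.000e-04 -3.000e-04  1.009e-01]
[ 470.29194829 -208.09661202  130.        ] (array([ 5.03591582e+02, -2.66958007e+02, -2.28270847e-01]), 36, np.float64(0.3329890705400018), [0.1, -3.9, -0.3, None])
```

View pics/w4.png

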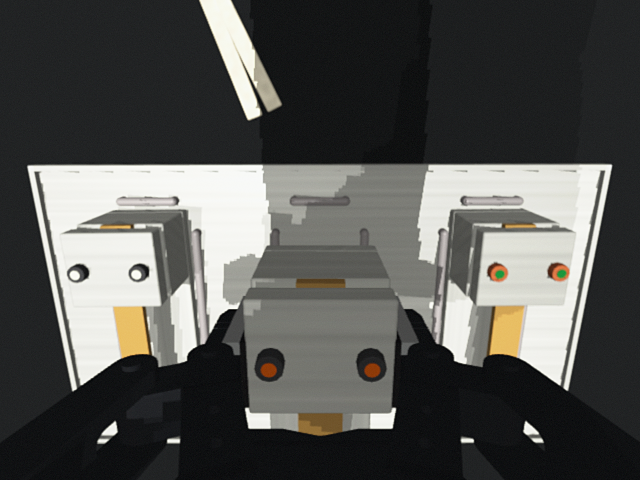

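Held: 43.4 mm opening, about 4 N of load, and the block sits straight between the fingers at (245–399, 290–412). Carrying it to the oven tray.

Emit:
{"api": "arm_command", "payload": {
  "linear": [
    [0,-0.1,-0.15],
    [0.04,-0.4,-0.2],
    [0.07,-0.7,-0.2],
    [0.1,-0.98,-0.2]
  ],
  "twist": [
    [0,0,0],
    [0,0,0],
    [0,0,0],
    [0,0,0]
  ],
  "hand": [1,1,1,1]
}}

```text
time_s: 10.03
position: [467.7, 31.1, 115.1]
eef_rot: [-0.001, -0.045, 0.999, -0.0]
contact_force: [0.3, -0.0, -3.1]
width: 43.2
```

Emit:
{"api": "arm_command", "payload": {
  "linear": [
    [0.03,-0.3,0],
    [0.06,-0.6,0],
    [0.1,-0.95,0]
  ],
  "twist": [
    [0,0,0],
    [0,0,0],
    [0,0,0]
  ],
  "hand": [1,1,1]
}}

```text
time_s: 10.28
position: [465.6, -63.8, 114.6]
eef_rot: [-0.002, -0.045, 0.999, 0.001]
contact_force: [-0.3, 0.6, -2.9]
width: 43.2
```

Emit:
{"api": "arm_command", "payload": {
  "linear": [
    [0.03,-0.3,0],
    [0.06,-0.6,0],
    [0.1,-0.9,0],
    [0.1,-0.95,0],
    [0.1,-0.95,0]
  ],
  "twist": [
    [0,0,0.02],
    [0,0,0.05],
    [0,0,0.08],
    [0,0,0.101],
    [0,0,0.101]
  ],
  "hand": [1,1,1,1,1]
}}

```text
time_s: 10.7
position: [464.8, -160.6, 114.7]
eef_rot: [-0.001, 0.116, 0.993, 0.0]
contact_force: [-0.4, 0.2, -3.8]
width: 42.9
```

Run:
```python
from h import *
plan([*loc(OV,-46,50,130)[:2],100],np.pi+OV[2])
```

```text
t 10.7 pos [ 464.8 -160.6  114.7] F [-0.36  0.21 -3.77] w 42.9
 lin [-0.163 -0.45   0.146]  twist [ 0.0001 -0.0008 -0.0015]
```

Emit:
{"api": "arm_command", "payload": {
  "linear": [
    [-0.05,-0.2,0],
    [-0.16,-0.4,0.05],
    [-0.16,-0.45,0.14],
    [-0.16,-0.45,0.14],
    [-0.16,-0.45,0.14],
    [-0.16,-0.45,0.14]
  ],
  "twist": [
    [0,0,-0.0015],
    [0,0,-0.0015],
    [0,0,-0.0015],
    [0,0,-0.0015],
    [0,0,-0.0015],
    [0,0,-0.0015]
  ],
  "hand": [1,1,1,1,1,1]
}}

```text
time_s: 11.2
position: [470.3, -204.6, 101.7]
eef_rot: [-0.001, 0.111, 0.994, 0.001]
contact_force: [0.8, 1.2, -3.6]
width: 43.4
```

Run:
```python
from h import *
p=read_camera("wrist");s=state()
plan([*loc(OV,-46,50,130)[:2],100],np.pi+OV[2])
im=p["img"].copy()
for L in [[(-95,-110,4),(95,-110,4),(95,110,4),(-95,110,4)]]+[[(-70,y-22,12),(70,y-22,12),(70,y+22,12),(-70,y+22,12)] for y in(50,-50)]+[[(-70,y-22,56),(-30,y-22,56),(-30,y+22,56),(-70,y+22,56)] for y in(-50,)]:
    cv2.polylines(im,[np.int32(proj(p,pts(OV,L)))],True,(0,0,255),1)
print(fit([p],OV,190,220))
dz=s["position"][2]-17.2
for z,px in((56,[(246,290),(399,290),(392,412),(252,412)]),(61,[(269,368),(372,368)])):
    print((unproj(p,np.array(px,float),z+dz)-s["position"])@rot(s["eef_rot"]))
cv2.imwrite("pics/w5.png",im);cv2.imwrite("pics/w5raw.png",p["img"])
a=read_camera("scene");print(fit([a],OV,190,220))
```

```text
t 11.25 pos [ 470.7 -204.8  102.2] F [ 0.09  0.41 -4.04] w 43.3
 lin [-0.003 -0.033  0.022]  twist [ 0.0003 -0.0005  0.0021]
(array([ 5.05112106e+02, -2.66222646e+02, -2.33131221e-01]), 64, np.float64(0.41560505806575065), [-2.0, 0.3, 4.2, -0.4])
[[ 27.54209936 -19.57945344 -38.78122522]
 [ 27.51958727  22.91318362 -38.73780098]
 [-12.46599254  22.91060295 -38.7942162 ]
 [-12.43007663 -19.7637612  -38.83780738]]
[[  6.10882805 -13.33024379 -43.80508048]
 [  6.08796846  15.54571107 -43.77557929]]
(array([ 5.03761670e+02, -2.66537398e+02, -2.29713077e-01]), 27, np.float64(0.4667621243628872), [0.0, -4.0, -0.0, None])
```

View pics/w5.png

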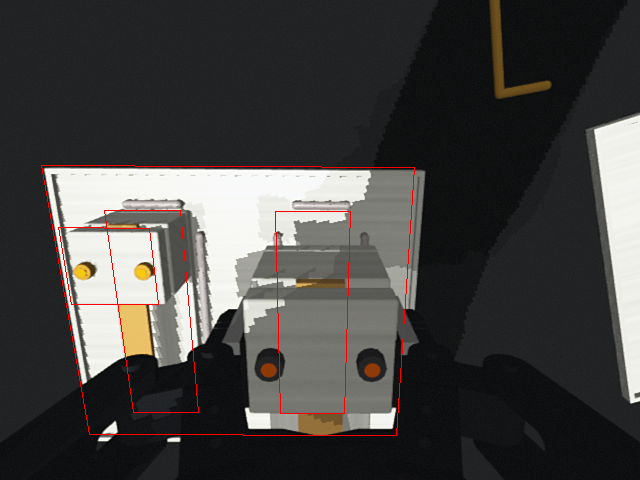

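Overlay agrees with the back edge, but the right edge is off by about 8 px because of the shadow. The free place's end wire shows at (293–352, 205) and its side wires at (278,236) and (365,236). I'll zoom in to measure it relative to the held block.

Run:
```python
import cv2
i=cv2.imread("pics/w5raw.png")[155:305,230:430]
i=cv2.LUT(i,__import__("numpy").array([min(255,int(255*(v/255)**.6)) for v in range(256)],"uint8"))
cv2.imwrite("pics/w5c.png",cv2.resize(i,None,fx=4,fy=4,interpolation=cv2.INTER_CUBIC))
```

```text
(no output)
```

View pics/w5c.png

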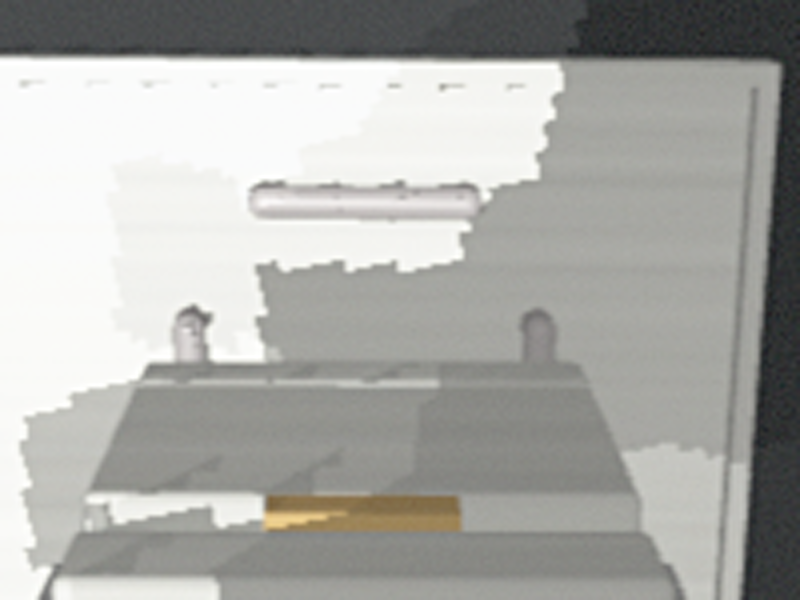

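Run:
```python
from h import *
p=read_camera("wrist");s=state();T=rot(s["eef_rot"]);o=np.array(s["position"]);dz=o[2]-17.2
def H(L,x0,y0,pitch): # holder local ->world ; pitch>0 nose down about grip
    L=np.array(L,float);c,sn=np.cos(pitch),np.sin(pitch)
    g=np.array([-46,0,40.]);d=L-g;d=np.c_[c*d[:,0]+sn*d[:,2],d[:,1],-sn*d[:,0]+c*d[:,2]]+g
    tool=np.c_[-d[:,0]+x0,d[:,1]+y0,-(d[:,2]+4+dz-o[2])]
    return o+tool@T.T
L=[(-70,-22,0),(-70,22,0),(-70,-22,8),(-70,22,8),(-70,0,38),(-70,0,42),(-70,0,52),(-30,-22,52),(-30,22,52),(-50,-15,57),(-50,15,57)]
for a in((-46,0,0),(-44,1.4,0),(-44,1.4,.03)):
    print(a);print(proj(p,H(L,*a)).round(1).tolist())
# observed wires in tool frame
w=np.array([(249/4+230,201/4+155),(480/4+230,201/4+155),(190/4+230,312/4+155),(539/4+230,312/4+155)])
print("wires",((unproj(p,w,10)-o)@T).round(1).tolist())
e=np.array([(230,55/4+155),(425,62/4+155),(780/4+230,65/4+155),(754/4+230,462/4+155)])
print("sheet",((unproj(p,e,4)-o)@T).round(1).tolist())
f=np.array([(266.3,245.5),(375.5,245.5)]);print("foot",((unproj(p,f,4+dz)-o)@T).round(1).tolist())
```

```text
(-46, 0, 0)
[[263.1, 247.7], [372.0, 247.7], [260.3, 253.7], [374.6, 253.7], [316.8, 282.4], [316.7, 287.2], [316.4, 300.8], [245.2, 420.6], [388.2, 420.6], [263.2, 373.4], [369.5, 373.4]]
(-44, 1.4, 0)
[[266.4, 243.0], [375.6, 243.0], [263.8, 248.7], [378.4, 248.7], [321.3, 276.4], [321.3, 281.1], [321.4, 294.2], [249.5, 415.1], [393.1, 415.2], [268.0, 367.2], [374.8, 367.2]]
(-44, 1.4, 0.03)
[[266.1, 240.6], [376.0, 240.6], [263.4, 246.9], [378.8, 246.9], [321.3, 277.1], [321.3, 282.2], [321.4, 296.4], [249.8, 415.0], [392.7, 415.0], [268.0, 369.0], [374.8, 369.1]]
wires [[26.5, -15.5, 92.7], [26.5, 18.7, 92.7], [9.5, -24.7, 92.6], [9.5, 27.9, 92.7]]
sheet [[47.2, -52.3, 98.6], [46.2, 63.1, 98.7], [45.8, 63.2, 98.7], [-16.6, 63.5, 98.7]]
foot [[24.9, -20.7, 13.2], [24.9, 23.4, 13.2]]
```

Same-picture measurement: the held foot's origin is at tool x ≈ −45.1, y ≈ 1.4. The place is at x ≈ −48.2, y ≈ 1.6, with about 0.5° of yaw left. Correcting and hovering lower for a re-check.

Emit:
{"api": "arm_command", "payload": {
  "linear": [
    [-0.03,0,0.1],
    [-0.03,0,0.3],
    [-0.03,0,0.5],
    [-0.03,0,0.65],
    [-0.03,0,0.7],
    [-0.03,0,0.7],
    [-0.03,0,0.7]
  ],
  "twist": [
    [0,0,0.0025],
    [0,0,0.0025],
    [0,0,0.0025],
    [0,0,0.0025],
    [0,0,0.0025],
    [0,0,0.0025],
    [0,0,0.0025]
  ],
  "hand": [1,1,1,1,1,1,1]
}}

```text
time_s: 11.93
position: [474.4, -206.9, 32.6]
eef_rot: [-0.0, 0.115, 0.993, 0.0]
contact_force: [-0.2, -0.1, -2.6]
width: 43.2
```

Run:
```python
from h import *
p=read_camera("wrist");s=state();print(np.round(s["position"],1),s["contact_force"],s["eef_rot"])
import pickle;pickle.dump((p,s),open("pics/w6.pkl","wb"))
i=p["img"][130:280,225:425]
i=cv2.LUT(i,np.array([min(255,int(255*(v/255)**.6)) for v in range(256)],"uint8"))
cv2.imwrite("pics/w6c.png",cv2.resize(i,None,fx=4,fy=4,interpolation=cv2.INTER_CUBIC))
```

```text
[ 475.  -207.3   33.2] [-0.14483743 -0.47881227 -3.55199334] [ 6.74952009e-04  1.15354946e-01  9.93324078e-01 -2.38528037e-04]
```

View pics/w6c.png

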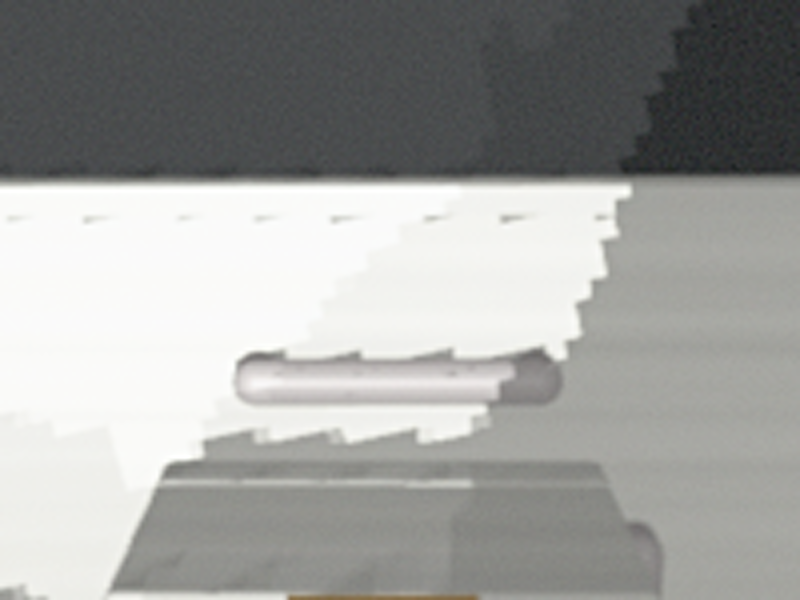

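Run:
```python
from h import *
import pickle;p,s=pickle.load(open("pics/w6.pkl","rb"));T=rot(s["eef_rot"]);o=np.array(s["position"])
g=lambda L,z:((unproj(p,np.array(L)/4+[225,130],z)-o)@T).round(1).tolist()
print("wire",g([(235,380),(562,380)],9));print("foot",g([(165,462),(603,462)],20));print("sheet",g([(100,181),(750,178)],4));print("sidewire",g([(645,524)],10))
```

```text
wire [[31.4, -14.3, 24.2], [31.4, 20.4, 24.2]]
foot [[25.5, -20.6, 13.2], [25.5, 23.5, 13.2]]
sheet [[51.8, -28.5, 29.1], [52.1, 40.1, 29.1]]
sidewire [[15.6, 29.7, 23.2]]
```

Yaw is level. The foot needs +1.4 mm in tool x and +1.6 mm in tool y. Shifting, then lowering slowly.

Emit:
{"api": "arm_command", "payload": {
  "linear": [
    [0.014,0.016,0],
    [0.014,0.016,0.02],
    [0.014,0.016,0.05],
    [0.014,0.016,0.08],
    [0.014,0.016,0.1],
    [0.014,0.016,0.11],
    [0.014,0.016,0.12],
    [0.014,0.016,0.12]
  ],
  "twist": [
    [0,0,0],
    [0,0,0],
    [0,0,0],
    [0,0,0],
    [0,0,0],
    [0,0,0],
    [0,0,0],
    [0,0,0]
  ],
  "hand": [1,1,1,1,1,1,1,1]
}}

```text
time_s: 12.65
position: [473.0, -205.0, 20.2]
eef_rot: [-0.0, 0.115, 0.993, 0.0]
contact_force: [-0.6, 0.6, -3.5]
width: 43.2
```

Emit:
{"api": "arm_command", "payload": {
  "linear": [
    [0,0,0.01],
    [0,0,0.02],
    [0,0,0.03],
    [0,0,0.035],
    [0,0,0.035],
    [0,0,0.035]
  ],
  "twist": [
    [0,0,0],
    [0,0,0],
    [0,0,0],
    [0,0,0],
    [0,0,0],
    [0,0,0]
  ],
  "hand": [1,1,1,1,1,1]
}}

```text
time_s: 13.15
position: [473.4, -205.2, 17.5]
eef_rot: [0.0, 0.115, 0.993, -0.0]
contact_force: [-2.7, 1.6, 3.6]
width: 43.1
```

Home height reached (17.5, the same as at pick-up) with light contact. Releasing and rising.

Emit:
{"api": "arm_command", "payload": {
  "linear": [
    [0,0,0],
    [0,0,0],
    [0,0,0],
    [0,0,0],
    [0,0,0],
    [0,0,0],
    [0,0,0],
    [0,0,0]
  ],
  "twist": [
    [0,0,0],
    [0,0,0],
    [0,0,0],
    [0,0,0],
    [0,0,0],
    [0,0,0],
    [0,0,0],
    [0,0,0]
  ],
  "hand": [-0.2,-1,-1,-1,-1,-1,-1,-1]
}}

```text
time_s: 13.82
position: [473.2, -205.2, 17.0]
eef_rot: [0.0, 0.115, 0.993, 0.0]
contact_force: [0.7, 0.3, -0.1]
width: 85.2
```

Emit:
{"api": "arm_command", "payload": {
  "linear": [
    [0,0,-0.1],
    [0,0,-0.3],
    [0,0,-0.6],
    [0,0,-0.9],
    [0,0,-1],
    [0,0,-1]
  ],
  "twist": [
    [0,0,0],
    [0,0,0],
    [0,0,0],
    [0,0,0],
    [0,0,0],
    [0,0,0]
  ],
  "hand": [-1,-1,-1,-1,-1,-1]
}}

```text
time_s: 14.32
position: [475.7, -206.6, 120.7]
eef_rot: [0.003, 0.115, 0.993, -0.001]
contact_force: [0.0, -0.8, 0.8]
width: 85.2
```

Emit:
{"api": "arm_command", "payload": {
  "linear": [
    [0.2,0,-0.3],
    [0.4,0,-0.5],
    [0.5,0,-0.7],
    [0.5,0,-0.7],
    [0.5,0,-0.7]
  ],
  "twist": [
    [0,0,0],
    [0,0,0],
    [0,0,0],
    [0,0,0],
    [0,0,0]
  ],
  "hand": [-1,-1,-1,-1,-1]
}}

```text
time_s: 14.73
position: [424.6, -193.8, 186.9]
eef_rot: [0.0, 0.116, 0.993, -0.0]
contact_force: [0.7, -0.5, -0.1]
width: 85.2
```

Run:
```python
from h import *
p=read_camera("wrist");b=read_camera("scene");s=state();print(s["position"],s["contact_force"],s["width"])
i=cv2.resize(p["img"][150:450,30:430],None,fx=2,fy=2,interpolation=cv2.INTER_CUBIC)
cv2.imwrite("pics/w7.png",i)
cv2.imwrite("pics/s7.png",cv2.resize(b["img"][140:345,180:500],None,fx=2.5,fy=2.5,interpolation=cv2.INTER_CUBIC))
```

```text
[ 424.24134036 -193.42047616  185.51906051] [-0.63727715  0.73977031  0.49451081] 85.40419822104248
```

View pics/w7.png

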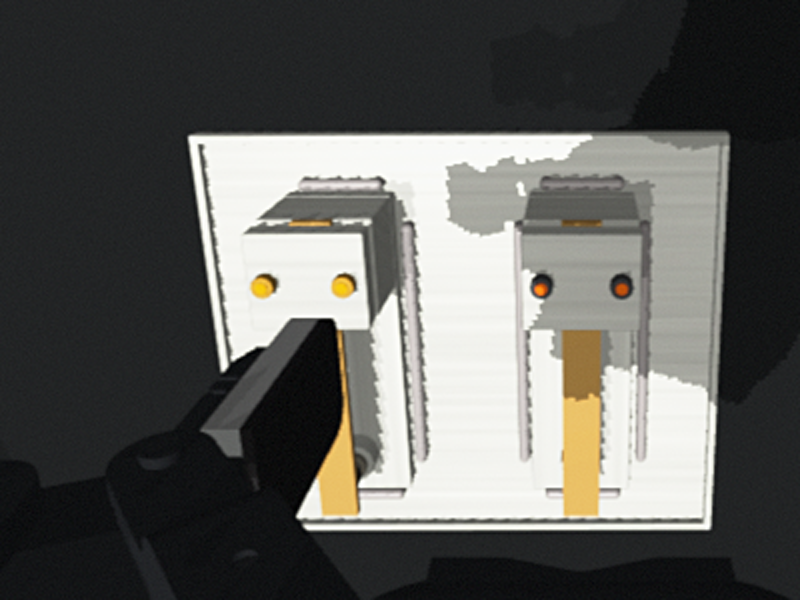

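View pics/s7.png

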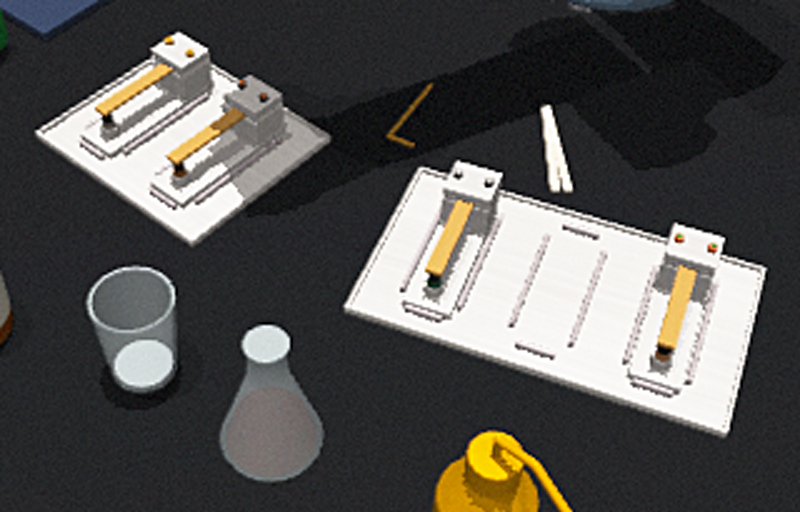

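Both pictures show the holder sitting between all four guides, with clearance on both sides. Its block and bar line up with its neighbour's (bar ends both at crop row 515), and everything else is in place. Handing in.

```bash
python3 -c "
from cell import *
print(close_job())"
```

```text
the job is handed in; nothing more can be done
None
```

The soft bar was the middle one. Its holder is now in the free place on the oven tray, and the job was handed in at about 15 s of the 67 s allowed.

- **Finding it:** The left bar gave about 1.3–1.5 N/mm, so it is sound. The middle bar gave about 0.68 N/mm up to about 5 N. It then met its stop, and I held it there at about 12 N. I did not press the right bar, because the soft one had been found.
- **Placing it:** I gripped the holder by its clamp block and carried it over. It went down between the guides with about 4 N of contact, at the same height as when I picked it up.
- **Last checks:**
    - The wrist and scene pictures show the holder between all four guides, with its bar pointing the same way as its neighbour's and level with it.
    - The other holders, the flask and the beaker look undisturbed, judged by eye.
    - The gripper was open and clear, with no force beyond sensor noise.
- **Disagreement:** The scene camera's fit of the oven tray differed by 2–3 mm from the wrist camera's view. I used the wrist camera, where the holder and the guides showed in the same picture. I did not measure the final offset numerically after letting go.

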